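# Press a bush home with a trigger clamp and back the jaw off

### The job

Press the half-entered bush fully home into its hub by pumping the clamp's trigger, feeling for the moment it bottoms and stopping there so that the clamp does not crush it. Then gently press the release lever on the jaw and, keeping it pressed, slide the jaw all the way back so the hub can be lifted out. Move the jaw forward with the trigger only, keep off the bush itself, and leave the other things on the bench where they are.

Things in the scene. Friction and masses are not known exactly. Their poses are not given: they have to be found in the camera images.
- clamp: Steel base plate 385 x 130 x 12 mm of the bench clamp; origin at its centre, underside. x = the way the jaw advances, z up. Grey head with the trigger round x = -90 mm; behind the trigger a fixed upright grip post (x -136 to -120 mm, 26 mm wide, top at z 155 mm). Hub at the +x end. Plate, head and hub are bolted down.
- jaw: Grey carriage 72 x 72 mm sliding along the clamp (2 N friction). Axes as the clamp's; its origin is at the clamp's origin when fully back and up to 75 mm along x when forward. Its rubber nose (24 mm across, end face 60 mm ahead of the origin, 50 mm above the bench) is sprung, 12 N per mm. A ratchet (8 mm pitch) lets it go forward only, unless the release lever is down.
- trigger (a joint): Angle of the trigger (rad): 0 at rest (springs back), 0.66 against its stop. Pushing its upper end towards -x of the clamp turns it up. A full pull moves the jaw 8 to 16 mm (the first third is idle); let it return fully to 0 before the next. At the pad: 3 to 5 N for the spring, 5 to 7 N moving the jaw, 8 to 13 N moving the bush, then about 4 N more per mm of pad travel once the bush has bottomed.
- trigger_pad (a point): Point on the +x (jaw-side) face of the trigger, a black upright bar 26 mm wide, 12 mm thick, which leans 0.42 rad towards the jaw at rest. The point is 70 mm from its pivot along the bar, 144 mm above the bench; the bar ends 16 mm beyond it, 161 mm above the bench. The pivot is at clamp x = -90, z = 82 mm; a full pull moves the point 46 mm towards -x of the clamp.
- release (a joint): Angle of the release lever (rad): 0 up (engaged), 0.22 fully down. Above 0.13 the ratchet is free and the jaw can be slid either way; it springs up when let go. 1 to 3 N at the tread press it, up to 10 N if the ratchet is loaded. It may nod by up to 0.12 as the ratchet clicks.
- release_tread (a point): Centre of the top face of the release lever's tread: black plate 44 x 44 mm, 75 mm above the bench, on top of the jaw (31 mm ahead of the jaw's origin), hinged 41 mm behind this point, 31 mm lower. The point sinks 9 mm when fully down (5 mm frees it), tipping 6 mm forward. At its rear (-x) end an upright lip 12 mm tall, face 22 mm behind this point, against which a fingertip can drag the jaw back.
- hub: Flanged brass hub 72 mm across on an aluminium angle bracket 100 mm wide, 88 mm tall, bolted at the +x end of the clamp plate; the bracket's place along x varies by 16 mm. Axes as the clamp's. Origin below the hub on the plate's top; hub axis 38 mm above, the hub's front face at x = -12 mm.
- bush: Steel flanged bush, flange 34 mm across and 3 mm thick, on the hub's axis, entering the hub towards +x. Origin at the centre of its outer face. It stands at x = -28 to -24 mm in the hub's frame at the start and at x = -15 mm when fully home (flange against the hub). It sticks with 6 N; over 40 N crushes it.
- spare_bush: Bystander: loose steel bush, 30 mm across, 18 mm tall, on the clamp plate beside the jaw.
- wheel_nut: Bystander: loose brass nut, 24 mm across, 14 mm tall, on the clamp plate.
- tub_a: Bystander: white tub of fasteners, 110 mm across, 85 mm tall.
- tub_b: Bystander: white tub of fasteners, 96 mm across, 70 mm tall.
- sprocket: Bystander: flat brass sprocket, 130 mm across, 16 mm tall.
- bracket_a: Bystander: small brass angle bracket 50 x 30 x 40 mm.
- bracket_b: Bystander: small brass angle bracket 50 x 30 x 40 mm.
- mallet: Bystander: hammer lying on the bench.

How it is judged:
On the way, in this order (a step that is already met when the one before it is completed fails the run):
1. the bush is pressed home in the hub (x of bush in the frame of hub above -0.0165 m), for 0.1 s.
2. the release lever is pressed and held (value of joint release above 0.13 rad), for 0.2 s.
At the end, for the whole second after the job is handed in: The bush's outer face stands within 1.5 mm of fully home, the jaw is within 5 mm of its rearmost position and still, and trigger and release lever are let go (x of bush in the frame of hub above -0.0165 m and x of jaw in the frame of clamp below 0.005 m and value of joint trigger below 0.08 rad and value of joint release below 0.13 rad and linear speed of jaw below 0.01 m/s); the robot touches nothing.
It fails at once if the jaw crushes the bush: it presses it with more than 40 N (contact force between jaw and bush above 40 N).
It fails at once if the robot touches the jaw or its release lever before the bush is home (contact force between any of the fingers, the arm and jaw above 1.5 N and x of bush in the frame of hub below -0.0165 m).
It fails at once if the robot pushes the bush itself (contact force between any of the fingers, the arm and bush above 2 N).
It fails at once if the release lever or jaw is pushed with more than 60 N (contact force between any of the fingers, the arm and jaw above 60 N).
It fails at once if a bystander is moved by more than 30 mm (distance of any of spare_bush, wheel_nut, tub_a, tub_b, sprocket, bracket_a, bracket_b, mallet from where it was at the start of the episode above 0.03 m).
It also fails if it takes over 58 s, if anything falls off the work surface, if the arm or the gripper's body presses on something with over 40 N, if the wrist force passes 120 N, or if a joint passes its speed limit or range.

### The arm

A 6-joint arm with a two-finger parallel gripper is mounted at the origin on the work surface. World frame = base frame: x ahead of the robot, y to its left, z up, the work surface at z = 0. Lengths are in m, angles in rad, forces in N, time in s.
With the tool pointing down it reaches from about 0.425 to 0.95 m from the base axis. Payload 3.5 kg.
Tool frame: the origin (TCP) lies between the finger pads; the fingertips stand 14 mm ahead of it and the grasp point (between the pads) lies 5 mm behind it (ctrl.tip_extent is the distance from the TCP to the fingertips, in m); x points along the fingers, z is the direction in which the jaws open and shut, and the axes are right-handed (so a half turn about x gives the same grasp; the last joint's range is limited). The gripper opens to 85 mm and grips with 20 to 120 N. Pads are 22 mm wide; open, the fingers measure 114 mm over their backs; the gripper's body (76 mm by 85 mm) begins 54 mm behind the grasp point. The pads swing forward as they close: fully open they stand 13 mm farther back than shut.
Start: joints at [-1.384, 0.286, 1.577, -0, 1.279, -0.15], TCP at [0.223, -0.637, 0.245] pointing down, gripper open.
Joint ranges: [-2.77, 2.77], [-0.9, 2.22], [0.21, 2.48], [-1.53, 4.67], [0.24, 2.81], [-2.84, 2.84]. Speed limits (rad/s): [2.79, 2.79, 3.14, 3.14, 3.14, 3.14].

### API

Orientations are given as a unit quaternion [x, y, z, w].
In Python, from plant import ctrl gives the robot as it stands.
- The arm moves only by the tool move_arm, never from a script. Its argument "commands" is one flat list of numbers, 4 for each row, row after row: the shift along the tool's x, y, z in units of 25 mm (1.0 is 25 mm), then the turn about the tool's x in units of 5 degrees (1.0 is 5 degrees). A call has 1 to 20 rows; each row shifts and turns the commanded pose from where the row before left it, along the tool's axes as they then stand; what a row does not reach is not made up. A row lasts 1/8 s, in which the tool goes at most 62.5 mm and 10.7 degrees, less where a joint would pass 70% of its speed; a pose out of reach is approached as far as the arm can. A call is refused whole if a number of a shift passes 1 or a number of a turn 1, either way. A call with a gripper value outside its range is refused whole. "jaw" is the finger opening in mm, from 0 to 85.4, set as the call begins (left out, the last holds). The fingers move at their own pace and stop on an object; "force" is the grip in N (left out, the last holds). Time passes only in rows, so rows that do not move let the fingers close. It gives the time, the measured TCP pose, the force and the opening at its end, in the units of the state.
- ctrl.get_state(): the state, without advancing time (a new reading comes with each control period).
- ctrl.read_camera(name): name is "scene" or "side" or "wrist"; returns the picture (420x560x3 uint8, red, green, blue); there is no depth.
- ctrl.get_calibration(name): a dict with "camera_matrix" (3x3 intrinsics, pixels), "camera_from_world" (4x4, takes a point from world to camera coordinates); the wrist camera has in their place "mount" (4x4, takes a point from camera to tool coordinates, whose origin is the TCP and whose axes are the tool frame's). Camera axes: x right, y down, z forward; pixel columns grow to the right and rows downward; lengths in m; the calibration is good to about 2 mm. A picture is of the moment at which its call begins: read the wrist's pose just before it. get_calibration takes no time and is no camera call.
- ctrl.sign_off(): hands the job in, once; it reports no verdict.
The state is a dict: "time": time; "qpos": joint angles; "dq": joint speeds; "joint_efforts": joint torques, N m; "eef_pos": TCP position; "tcp_rot": TCP orientation; "contact_force": force on the tool from outside, world axes, zero at the start; "wrist_torque": the same for the moment, N m; "opening": opening from 0.0 (shut) to 1.0 (fully open).
Only numpy, scipy, OpenCV 4.12 (cv2) and the standard library are available. Lean on these libraries where they do the work, as an engineer would, in place of code of your own. Each camera call takes 0.05 s, during which the arm holds its last target.

## Working session

There is one attempt and no reset: what is moved stays moved. The work goes in short steps, Python scripts to look and compute and a tool call to move; the robot and the scene stay as the last step left them, time stands still between calls to the robot, and variables do not carry over. Pictures are saved under pics/ and viewed, and the job is handed in when it is done.

Besides the shell and the picture viewer there is one more tool, called after "Request:" as a command line: name --argument value ..., lists and objects as JSON in quotes. move_arm: Moves the arm, as the interface text tells. Its arguments: {"type":"object","properties":{"commands":{"type":"array"},"jaw":{"type":"number"},"force":{"type":"number"}},"required":["commands"]}

```bash
ls; mkdir -p pics; python3 - <<'E'
from plant import ctrl
import cv2
s=ctrl.get_state();print(s)
for n in ["scene","side","wrist"]:
    im=ctrl.read_camera(n);cv2.imwrite(f"pics/{n}0.png",im[:,:,::-1])
    c=ctrl.get_calibration(n);print(n,c)
print(ctrl.tip_extent)
E
```

```text
pics
{'time': 0.0, 'qpos': array([-1.38403703e+00,  2.87168535e-01,  1.57817506e+00, -2.40951071e-05,
        1.27859551e+00, -1.49980588e-01]), 'dq': array([-6.68848076e-04, -7.43607423e-04, -1.25740273e-03,  2.30739428e-03,
       -1.90706268e-03, -7.62518016e-05]), 'joint_efforts': array([ 1.62030715e-04, -4.05983162e+01, -2.92625785e+01, -1.35474706e-04,
        5.71826662e-03,  3.18746714e-06]), 'eef_pos': array([ 0.22294605, -0.63645813,  0.24394628]), 'tcp_rot': array([ 0.4097094 ,  0.57732139, -0.40856969,  0.57611547]), 'contact_force': array([-0.36443897,  0.09939624,  0.7219758 ]), 'wrist_torque': array([ 1.62578462e-03, -5.72371582e-05,  4.34044549e-03]), 'opening': 1.002890202276025}
scene {'camera_matrix': array([[391.70234893,   0.        , 278.38827779],
       [  0.        , 391.70234893, 215.87046183],
       [  0.        ,   0.        ,   1.        ]]), 'camera_from_world': array([[ 0.53746115,  0.84321611, -0.01105023, -0.3005421 ],
       [ 0.71679861, -0.46370764, -0.52074463, -0.37682246],
       [-0.44422434,  0.27195922, -0.85364098,  1.40094358],
       [ 0.
[... 332 characters left out ...]
  0.73532714, -0.63928984,  0.21346228],
       [ 0.1796426 , -0.61355939, -0.76894305,  1.09988334],
       [ 0.        ,  0.        ,  0.        ,  1.        ]])}
wrist {'camera_matrix': array([[371.00373357,   0.        , 280.86126223],
       [  0.        , 371.00373357, 202.73960716],
       [  0.        ,   0.        ,   1.        ]]), 'mount': array([[-3.42067728e-04, -2.80729931e-01,  9.59786741e-01,
        -1.28811101e-01],
       [ 1.46709638e-03, -9.59785905e-01, -2.80729164e-01,
         7.16577140e-02],
       [ 9.99998865e-01,  1.31207127e-03,  7.40169651e-04,
         2.36858623e-04],
       [ 0.00000000e+00,  0.00000000e+00,  0.00000000e+00,
         1.00000000e+00]])}
0.014
```

View pics/scene0.png

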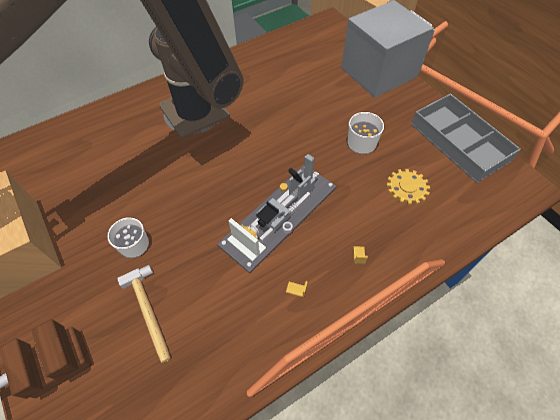

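View pics/side0.png

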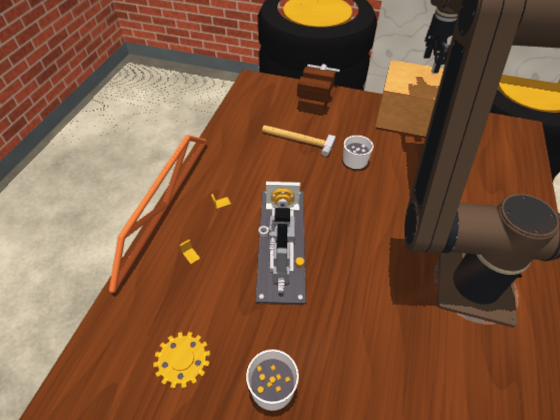

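View pics/wrist0.png

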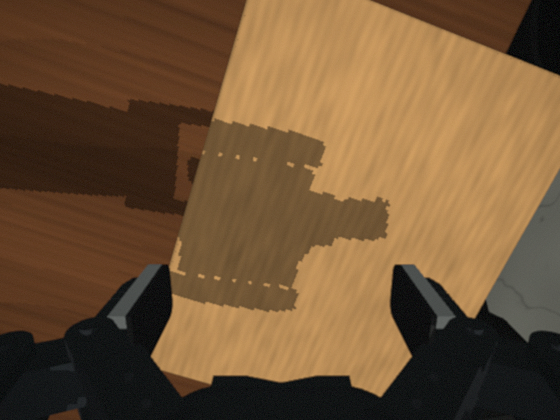

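Scene: clamp runs from (335,180) at the trigger end to (235,255) at the hub end. Side: plate from (282,300), grip end, to (283,185), hub end. I'll enlarge both for plate corners.

```bash
python3 - <<'E'
import cv2
a=cv2.imread("pics/scene0.png")[140:280,205:350];cv2.imwrite("pics/sc.png",cv2.resize(a,None,fx=4,fy=4,interpolation=cv2.INTER_CUBIC))
a=cv2.imread("pics/side0.png")[170:310,240:330];cv2.imwrite("pics/sd.png",cv2.resize(a,None,fx=4,fy=4,interpolation=cv2.INTER_CUBIC))
E
```

```text
(no output)
```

View pics/sc.png

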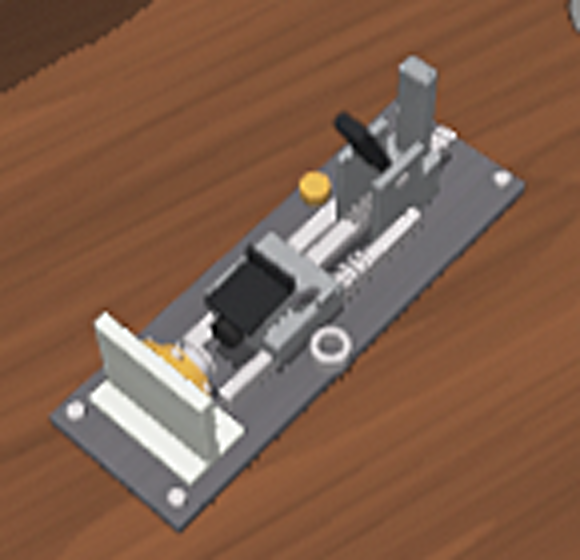

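View pics/sd.png

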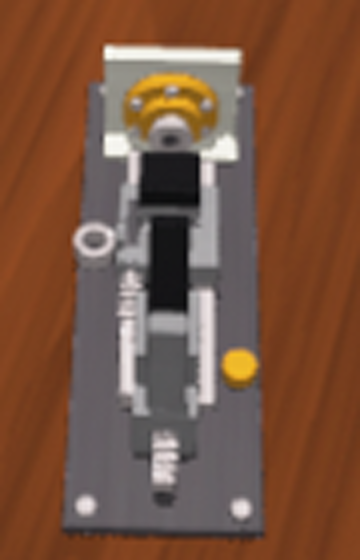

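```bash
cat > h.py <<'E'
from plant import ctrl
import numpy as np, cv2
def ray(name,u,v):
    c=ctrl.get_calibration(name);K=c["camera_matrix"];T=c["camera_from_world"]
    d=T[:3,:3].T@np.linalg.solve(K,[u,v,1.]);o=-T[:3,:3].T@T[:3,3]
    return o,d
def onz(name,u,v,z):
    o,d=ray(name,u,v);return o+d*(z-o[2])/d[2]
def proj(name,p):
    c=ctrl.get_calibration(name);q=c["camera_from_world"][:3]@np.r_[p,1];q=c["camera_matrix"]@q;return q[:2]/q[2]
E
python3 - <<'E'
from h import *
for u,v in [(336.25,186.25),(250,272),(218,244)]: print(onz("scene",u,v,.012).round(4))
for u,v in [(255.5,302.5),(305.5,303),(303.75,191.25),(262,191.25)]: print(onz("side",u,v,.012).round(4))
E
```

```text
[0.5484 0.2184 0.012 ]
[ 0.6502 -0.1491  0.012 ]
[ 0.5275 -0.182   0.012 ]
[0.5452 0.2256 0.012 ]
[0.4224 0.1897 0.012 ]
[ 0.5215 -0.1801  0.012 ]
[ 0.6474 -0.1415  0.012 ]
```

```bash
cat >> h.py <<'E'
a=np.deg2rad(-74.5);C=np.array([.5356,.0214]);X=np.array([np.cos(a),np.sin(a)]);Y=np.array([-X[1],X[0]])
def toclamp(p): d=np.asarray(p)[:2]-C; return np.array([d@X,d@Y,p[2]])*1000
def toworld(q): q=np.asarray(q)/1000.; return np.r_[C+X*q[0]+Y*q[1],q[2]]
E
python3 - <<'E'
from h import *
from scipy.spatial.transform import Rotation as R
for n,u,v,z in [("scene",267.5,212.5,.075),("side",282,215,.075),("scene",205+315/4,140+187/4,.026),("side",240+240/4,170+360/4,.026),("scene",205+330/4,140+345/4,.03),
 ("side",240+95/4,170+240/4,.03),("side",240+172/4,170+135/4,.05),("side",240+168/4,170+215/4,.161),("scene",205+345/4,140+118/4,.161),("scene",205+108/4,140+320/4,.1),("scene",205+215/4,140+405/4,.1),
 ("side",240+105/4,170+50/4,.1),("side",240+240/4,170+50/4,.1),("scene",205+417/4,140+68/4,.155)]:
    print(n,z,toclamp(onz(n,u,v,z)).round(1))
for q in [(-56,0,144),(-128,0,155),(192,65,12),(-192,65,12),(192,-65,12),(-192,-65,12)]: print(q,proj("scene",toworld(q)).round(1),proj("side",toworld(q)).round(1), toworld(q).round(3))
s=ctrl.get_state();print(R.from_quat(s["tcp_rot"]).as_matrix().round(3))
E
```

```text
scene 0.075 [51.4 -0.5 75. ]
side 0.075 [43.2  0.2 75. ]
scene 0.026 [-70.3 -48.1  26. ]
side 0.026 [-72.8 -51.1  26. ]
scene 0.03 [27.9 53.2 30. ]
side 0.03 [22.7 51.5 30. ]
side 0.05 [105.4  -2.3  50. ]
side 0.161 [-52.8   0.2 161. ]
scene 0.161 [-53.8  -6.7 161. ]
scene 0.1 [142.4 -44.1 100. ]
scene 0.1 [141.3  53.3 100. ]
side 0.1 [143.1  47.9 100. ]
side 0.1 [145.8 -50.6 100. ]
scene 0.155 [-123.4   -1.1  155. ]
(-56, 0, 144) [293.5 174.2] [282.  228.8] [0.521 0.075 0.144]
(-128, 0, 155) [310.6 156.2] [281.6 250.3] [0.501 0.145 0.155]
(192, 65, 12) [250.8 271.3] [261.8 190. ] [ 0.65  -0.146  0.012]
(-192, 65, 12) [337.4 185.1] [255.1 301.7] [0.547 0.224 0.012]
(192, -65, 12) [217.8 243. ] [303.  190.9] [ 0.524 -0.181  0.012]
(-192, -65, 12) [305.  163.3] [305.8 302.8] [0.422 0.189 0.012]
[[-0.     0.944  0.33 ]
 [ 0.002  0.33  -0.944]
 [-1.     0.    -0.002]]
```

```bash
cat >> h.py <<'E'
from scipy.spatial.transform import Rotation as R
def rel(q):
    s=ctrl.get_state();M=R.from_quat(s["tcp_rot"]).as_matrix();return M.T@(toworld(q)-s["eef_pos"])/.025
def st():
    s=ctrl.get_state();M=R.from_quat(s["tcp_rot"]).as_matrix()
    f=s["contact_force"];print("t",round(s["time"],2),"clamp",toclamp(s["eef_pos"]).round(1),"zang",np.degrees(np.arctan2(M[1,2],M[0,2])).round(2),"F",round(f[:2]@X,1),round(f[:2]@Y,1),round(f[2],1))
E
python3 - <<'E'
from h import *
st();s=ctrl.get_state();p=s["eef_pos"];print((toworld((-15,0,200))-p)@np.c_[np.r_[0,0,-1],np.r_[Y,0],np.r_[X,0]]/.025)
E
```

```text
t 0.15 clamp [ 550.5 -477.1  244.2] zang -70.7 F 0.9 -0.8 -0.6
[  1.76894843  19.08285382 -22.62024515]
```

Request:
move_arm --commands '[0,0,0,0.76,0,0.8,-0.94,0,0,0.8,-0.94,0,0,0.8,-0.94,0,0,0.8,-0.94,0,0,0.8,-0.94,0,0,0.8,-0.94,0,0,0.8,-0.94,0,0,0.8,-0.94,0,0,0.8,-0.94,0,0,0.8,-0.94,0,0,0.8,-0.94,0,0,0.8,-0.94,0,0,0.8,-0.94,0,0,0.8,-0.94,0,0,0.8,-0.94,0,0,0.8,-0.94,0,0,0.8,-0.94,0,0,0.8,-0.94,0,0,0.8,-0.94,0]' --jaw 0 --force 40

```text
time: 2.65
eef_pos: [0.4701, -0.1042, 0.2451]
tcp_rot: [0.428, 0.563, -0.428, 0.563]
contact_force: [1.0, -0.5, 0.2]
opening: -0.001
```

```bash
python3 - <<'E'
from h import *
st();print(rel((-10,0,220)),ctrl.get_state()["qpos"])
E
```

```text
t 2.65 clamp [103.5 -96.7 245.1] zang -74.5 F 0.7 0.8 0.2
[ 1.00296396  3.86756029 -4.54112302] [-4.29223259e-01 -1.51182041e-01  2.03866845e+00 -5.25604754e-05
  1.25441388e+00  8.71067248e-01]
```

Request:
move_arm --commands '[0.2,0.78,-0.9,0,0.2,0.77,-0.9,0,0.2,0.77,-0.9,0,0.2,0.77,-0.9,0,0.2,0.77,-0.93,0,0,0,0,0]'

```text
time: 3.4
eef_pos: [0.5325, 0.0311, 0.2195]
tcp_rot: [0.427, 0.564, -0.428, 0.563]
contact_force: [-0.3, -0.4, 0.1]
opening: -0.002
```

```bash
python3 - <<'E'
from h import *
st()
for n in ["wrist","scene","side"]: 
    a=ctrl.read_camera(n)[:,:,::-1]
    if n=="scene":a=cv2.resize(a[140:280,205:350],None,fx=4,fy=4,interpolation=cv2.INTER_CUBIC)
    if n=="side":a=cv2.resize(a[150:310,220:340],None,fx=3.7,fy=3.7,interpolation=cv2.INTER_CUBIC)
    cv2.imwrite(f"pics/{n}1.png",a)
E
```

```text
t 3.4 clamp [-10.1  -0.4 219.5] zang -74.34 F 0.3 -0.4 0.1
```

View pics/wrist1.png

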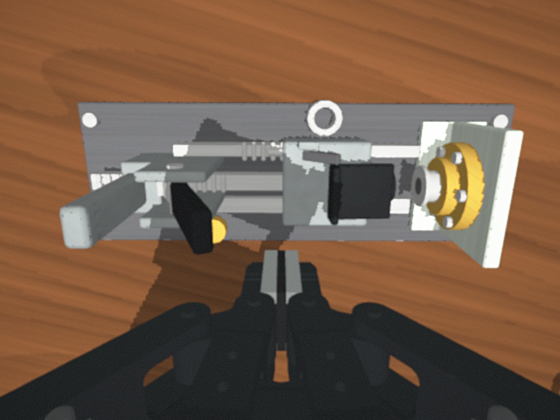

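View pics/scene1.png

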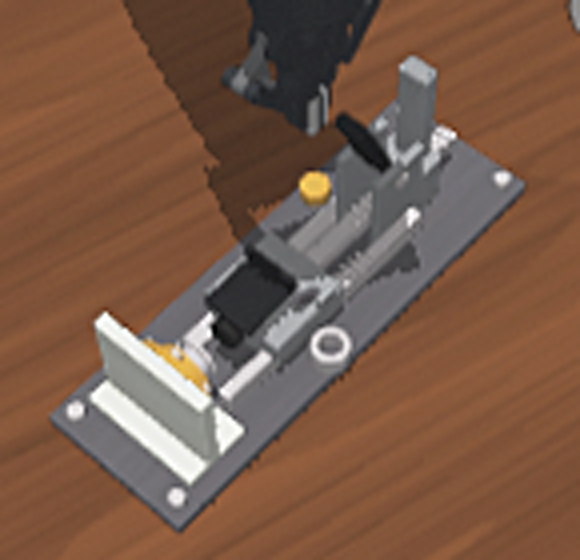

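View pics/side1.png

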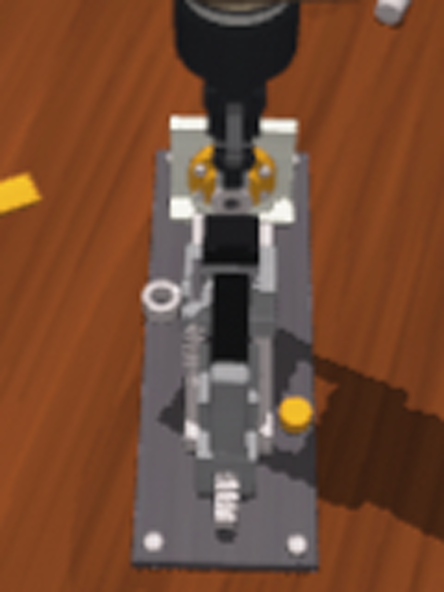

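```bash
cat >> h.py <<'E'
def wz(s,u,v,z):
    c=ctrl.get_calibration("wrist");M=R.from_quat(s["tcp_rot"]).as_matrix();m=c["mount"]
    o=s["eef_pos"]+M@m[:3,3];d=M@m[:3,:3]@np.linalg.solve(c["camera_matrix"],[u,v,1.]);return toclamp(o+d*(z-o[2])/d[2])
E
python3 - <<'E'
from h import *
s=ctrl.get_state()
for u,v,z in [(335,165,.075),(390,165,.075),(395,218,.075),(330,222,.087),(284,222,.05),(415,187,.05),(432,187,.05),(80,103,.012),(515,103,.012),(205,250,.161),(205,200,.161),(520,131,.1),(488,268,.1)]: print((u,v,z),wz(s,u,v,z).round(1))
a=cv2.imread("pics/wrist1.png")[90:280,150:540];cv2.imwrite("pics/w1z.png",cv2.resize(a,None,fx=2,fy=2,interpolation=cv2.INTER_CUBIC))
E
```

```text
(335, 165, 0.075) [32.5 19.9 75. ]
(390, 165, 0.075) [73.6 19.9 75. ]
(395, 218, 0.075) [ 81.  -21.8  75. ]
(330, 222, 0.087) [ 28.8 -21.   87. ]
(284, 222, 0.05) [ -5.2 -34.   50. ]
(415, 187, 0.05) [103.4  -3.1  50. ]
(432, 187, 0.05) [117.5  -3.1  50. ]
(80, 103, 0.012) [-184.1   63.    12. ]
(515, 103, 0.012) [197.5  63.4  12. ]
(205, 250, 0.161) [-49.6 -11.4 161. ]
(205, 200, 0.161) [-47.9  17.1 161. ]
(520, 131, 0.1) [150.3  47.5 100. ]
(488, 268, 0.1) [144.9 -52.2 100. ]
```

View pics/w1z.png

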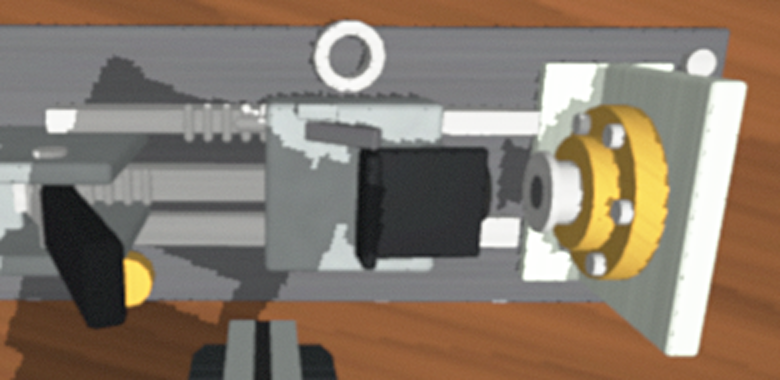

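Request:
move_arm --commands '[0.9,0,0,0,0.9,0,0,0,0.9,0,0,0,0,0,-0.5,0,0,0,0,0]'

```text
time: 4.18
eef_pos: [0.5295, 0.042, 0.1538]
tcp_rot: [0.428, 0.563, -0.428, 0.563]
contact_force: [0.7, 0.1, 0.1]
opening: -0.003
```

```bash
python3 -c "
from h import *
st()"
```

```text
t 4.17 clamp [-21.5  -0.4 153.8] zang -74.48 F 0.1 0.7 0.1
```

Request:
move_arm --commands '[0,0,-0.3,0,0,0,-0.3,0,0,0,-0.3,0]'

```text
time: 4.55
eef_pos: [0.5247, 0.063, 0.1546]
tcp_rot: [0.428, 0.561, -0.428, 0.565]
contact_force: [1.5, -4.5, 2.9]
opening: -0.0
```

```bash
python3 -c "
from h import *
st()"
```

```text
t 4.55 clamp [-43.    0.6 154.6] zang -74.48 F 4.8 0.3 2.9
```

Request:
move_arm --commands '[0,0,-0.3,0,0,0,-0.3,0,0,0,0,0]'

```text
time: 4.92
eef_pos: [0.5202, 0.0781, 0.1538]
tcp_rot: [0.428, 0.562, -0.427, 0.564]
contact_force: [2.1, -3.4, 2.9]
opening: -0.002
```

```bash
python3 -c "
from h import *
st()"
```

```text
t 4.92 clamp [-58.7   0.3 153.8] zang -74.46 F 3.8 1.1 2.9
```

Request:
move_arm --commands '[0,0,-0.3,0,0,0,-0.3,0,0,0,0,0]'

```text
time: 5.3
eef_pos: [0.5159, 0.0923, 0.1534]
tcp_rot: [0.428, 0.562, -0.428, 0.564]
contact_force: [1.7, -3.1, 3.6]
opening: -0.001
```

```bash
python3 -c "
from h import *
st()"
```

```text
t 5.3 clamp [-73.6  -0.  153.4] zang -74.47 F 3.4 0.8 3.6
```

Request:
move_arm --commands '[0,0,-0.2,0,0,0,-0.2,0,0,0,0,0]'

```text
time: 5.68
eef_pos: [0.5131, 0.1019, 0.1527]
tcp_rot: [0.428, 0.562, -0.428, 0.563]
contact_force: [4.4, -3.5, 1.2]
opening: -0.002
```

```bash
python3 -c "
from h import *
st()"
```

```text
t 5.67 clamp [-8.360e+01 -1.000e-01  1.527e+02] zang -74.52 F 4.6 3.3 1.2
```

Request:
move_arm --commands '[0,0,-0.2,0,0,0,0,0]'

```text
time: 5.92
eef_pos: [0.5129, 0.1034, 0.1528]
tcp_rot: [0.426, 0.56, -0.429, 0.566]
contact_force: [5.6, -13.2, -0.1]
opening: -0.005
```

```bash
python3 - <<'E'
from h import *
st()
for n in ["scene"]: 
    a=ctrl.read_camera(n)[:,:,::-1]
    if n=="scene":a=cv2.resize(a[140:280,205:350],None,fx=4,fy=4,interpolation=cv2.INTER_CUBIC)
    cv2.imwrite(f"pics/{n}2.png",a)
E
```

```text
t 5.92 clamp [-85.1  -0.  152.8] zang -74.4 F 14.2 1.8 -0.1
```

View pics/scene2.png

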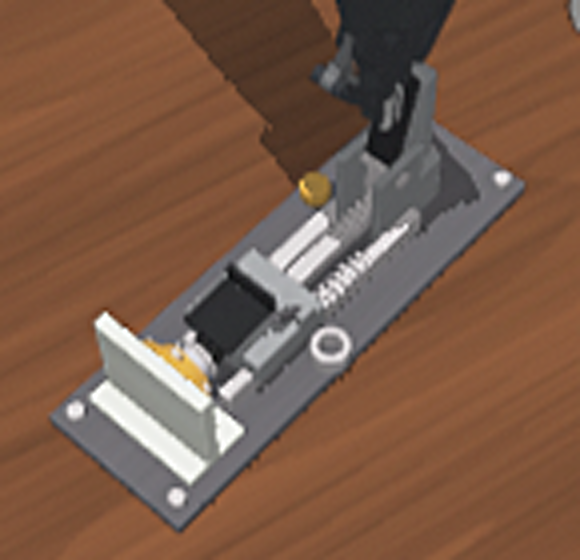

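Request:
move_arm --commands '[0,0,0.7,0,0,0,0.8,0,0,0,0.8,0,0,0,0.5,0,0,0,0,0]'

```text
time: 6.6
eef_pos: [0.5301, 0.0387, 0.1527]
tcp_rot: [0.429, 0.563, -0.428, 0.562]
contact_force: [-0.6, 0.7, -0.5]
opening: 0.002
```

```bash
python3 - <<'E'
from h import *
st()
s=ctrl.get_state()
for n in ["scene","side","wrist"]: 
    a=ctrl.read_camera(n)[:,:,::-1]
    if n=="scene":a=cv2.resize(a[140:280,205:350],None,fx=4,fy=4,interpolation=cv2.INTER_CUBIC)
    if n=="side":a=cv2.resize(a[150:310,220:340],None,fx=3.7,fy=3.7,interpolation=cv2.INTER_CUBIC)
    cv2.imwrite(f"pics/{n}3.png",a)
E
```

```text
t 6.6 clamp [-18.1  -0.7 152.7] zang -74.61 F -0.8 -0.4 -0.5
```

View pics/scene3.png

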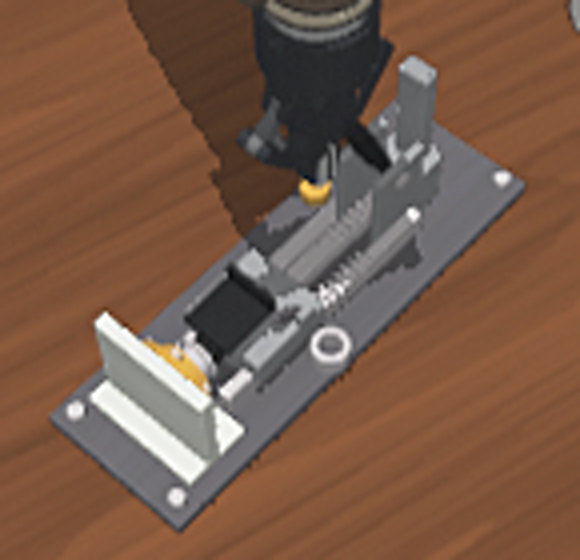

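View pics/wrist3.png

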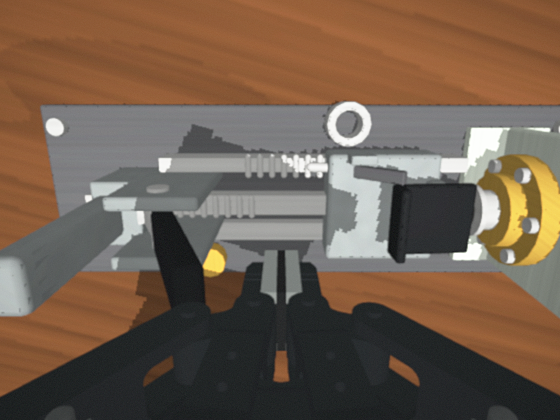

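Request:
move_arm --commands '[0,0,-0.4,0,0,0,-0.4,0,0,0,-0.4,0,0,0,-0.4,0,0,0,0,0]'

```text
time: 7.38
eef_pos: [0.5199, 0.0784, 0.1537]
tcp_rot: [0.428, 0.562, -0.427, 0.564]
contact_force: [0.6, -3.8, 2.9]
opening: 0.002
```

```bash
python3 -c "
from h import *
st()"
```

```text
t 7.38 clamp [-5.910e+01  1.000e-01  1.537e+02] zang -74.44 F 3.8 -0.4 2.9
```

Request:
move_arm --commands '[0,0,-0.16,0,0,0,-0.16,0]'

```text
time: 7.62
eef_pos: [0.5184, 0.0841, 0.1542]
tcp_rot: [0.427, 0.561, -0.428, 0.565]
contact_force: [2.2, -9.8, 7.0]
opening: -0.003
```

```bash
python3 -c "
from h import *
st()"
```

```text
t 7.62 clamp [-65.    0.2 154.2] zang -74.47 F 10.0 -0.5 7.0
```

Request:
move_arm --commands '[0,0,-0.12,0,0,0,-0.12,0]'

```text
time: 7.88
eef_pos: [0.5169, 0.09, 0.1542]
tcp_rot: [0.428, 0.561, -0.428, 0.564]
contact_force: [1.8, -7.8, 7.4]
opening: 0.006
```

```bash
python3 -c "
from h import *
st()"
```

```text
t 7.88 clamp [-71.1   0.3 154.2] zang -74.49 F 8.0 -0.4 7.4
```

Request:
move_arm --commands '[0,0,-0.1,0,0,0,0,0]'

```text
time: 8.12
eef_pos: [0.5162, 0.0925, 0.1542]
tcp_rot: [0.428, 0.561, -0.428, 0.564]
contact_force: [1.4, -7.2, 6.5]
opening: -0.001
```

```bash
python3 -c "
from h import *
st()"
```

```text
t 8.12 clamp [-73.7   0.3 154.2] zang -74.48 F 7.3 -0.6 6.5
```

Request:
move_arm --commands '[0,0,-0.1,0,0,0,0,0]'

```text
time: 8.38
eef_pos: [0.5156, 0.0947, 0.1542]
tcp_rot: [0.428, 0.561, -0.428, 0.565]
contact_force: [1.8, -8.1, 6.5]
opening: 0.003
```

```bash
python3 -c "
from h import *
st()"
```

```text
t 8.38 clamp [-76.    0.3 154.2] zang -74.47 F 8.3 -0.4 6.5
```

Request:
move_arm --commands '[0,0,-0.1,0,0,0,0,0]'

```text
time: 8.62
eef_pos: [0.5149, 0.0971, 0.1541]
tcp_rot: [0.428, 0.561, -0.428, 0.565]
contact_force: [1.6, -8.5, 6.5]
opening: -0.001
```

```bash
python3 -c "
from h import *
st()"
```

```text
t 8.62 clamp [-78.4   0.3 154.1] zang -74.48 F 8.7 -0.7 6.5
```

Request:
move_arm --commands '[0,0,-0.1,0,0,0,0,0]'

```text
time: 8.88
eef_pos: [0.5142, 0.0995, 0.1539]
tcp_rot: [0.428, 0.561, -0.428, 0.565]
contact_force: [2.6, -8.7, 5.7]
opening: -0.001
```

```bash
python3 -c "
from h import *
st()"
```

```text
t 8.88 clamp [-80.9   0.3 153.9] zang -74.47 F 9.1 0.2 5.7
```

Request:
move_arm --commands '[0,0,-0.1,0,0,0,0,0]'

```text
time: 9.12
eef_pos: [0.5138, 0.1011, 0.1538]
tcp_rot: [0.427, 0.561, -0.428, 0.565]
contact_force: [3.2, -11.2, 4.1]
opening: -0.001
```

```bash
python3 -c "
from h import *
st()"
```

```text
t 9.12 clamp [-82.6   0.3 153.8] zang -74.45 F 11.7 0.1 4.1
```

Request:
move_arm --commands '[0,0,-0.06,0,0,0,0,0]'

```text
time: 9.38
eef_pos: [0.5136, 0.1019, 0.1537]
tcp_rot: [0.427, 0.56, -0.429, 0.566]
contact_force: [4.4, -12.9, 4.0]
opening: 0.001
```

```bash
python3 - <<'E'
from h import *
st()
s=ctrl.get_state()
for n in ["side","wrist"]: 
    a=ctrl.read_camera(n)[:,:,::-1]
    if n=="side":a=cv2.resize(a[150:310,220:340],None,fx=3.7,fy=3.7,interpolation=cv2.INTER_CUBIC)
    cv2.imwrite(f"pics/{n}4.png",a)
E
```

```text
t 9.38 clamp [-83.5   0.3 153.7] zang -74.44 F 13.6 0.8 4.0
```

View pics/side4.png

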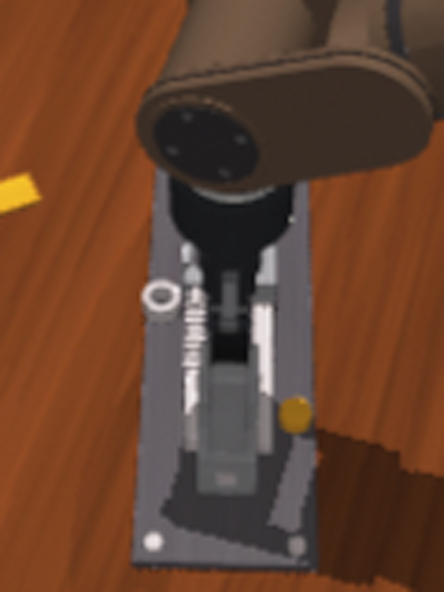

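View pics/wrist4.png

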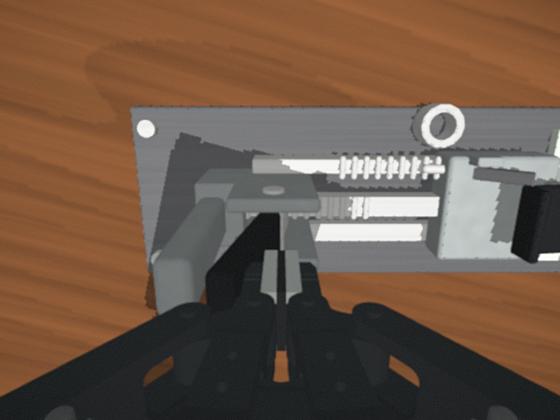

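Request:
move_arm --commands '[0,0,0.7,0,0,0,0.8,0,0,0,0.8,0,0,0,0.4,0,0,0,0,0]'

```text
time: 10.1
eef_pos: [0.5298, 0.0394, 0.1525]
tcp_rot: [0.429, 0.563, -0.428, 0.562]
contact_force: [0.1, -0.2, -0.4]
opening: 0.001
```

```bash
python3 - <<'E'
from h import *
st()
s=ctrl.get_state()
for n in ["scene","wrist"]: 
    a=ctrl.read_camera(n)[:,:,::-1]
    if n=="scene":a=cv2.resize(a[170:280,205:300],None,fx=6,fy=6,interpolation=cv2.INTER_CUBIC)
    if n=="wrist":a=cv2.resize(a[100:290,270:560],None,fx=2.7,fy=2.7,interpolation=cv2.INTER_CUBIC)
    cv2.imwrite(f"pics/{n}5.png",a)
a=cv2.imread("pics/wrist3.png");cv2.imwrite("pics/wrist3z.png",cv2.resize(a[100:290,270:560],None,fx=2.7,fy=2.7,interpolation=cv2.INTER_CUBIC))
E
```

```text
t 10.1 clamp [-18.9  -0.8 152.5] zang -74.59 F 0.2 0.0 -0.4
```

View pics/scene5.png

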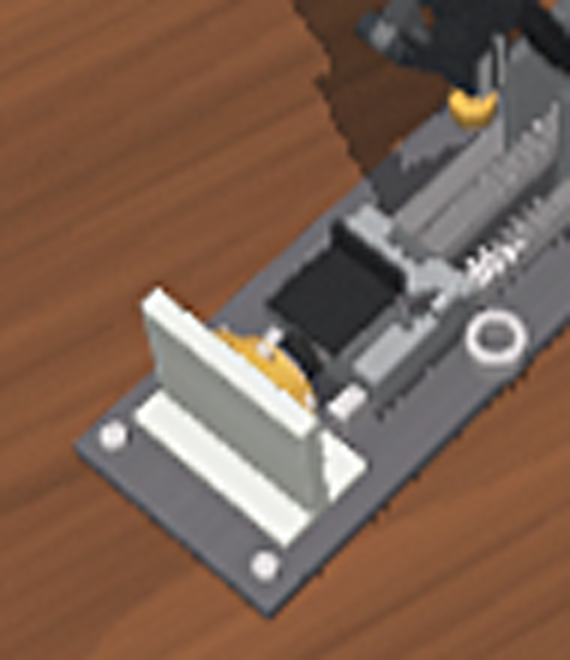

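View pics/wrist5.png

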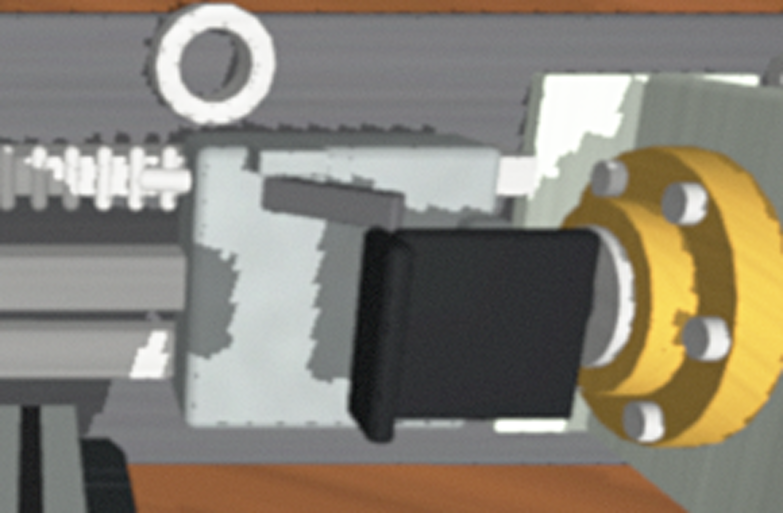

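View pics/wrist3z.png

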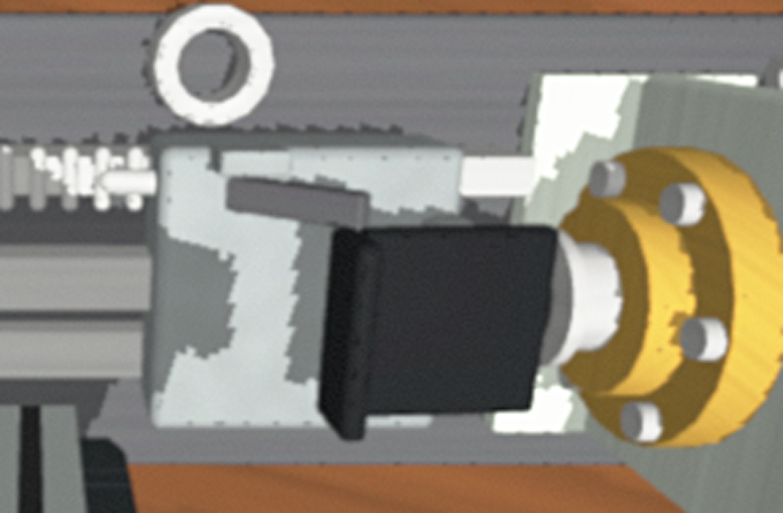

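```bash
python3 - <<'E'
from h import *
a=ctrl.read_camera("wrist")[:,:,::-1];cv2.imwrite("pics/wrist6.png",a)
b=cv2.imread("pics/wrist3.png")
f=lambda i:cv2.resize(i[150:270,455:545],None,fx=4.4,fy=4.4,interpolation=cv2.INTER_NEAREST)
cv2.imwrite("pics/cmp6.png",np.hstack([f(b),f(a)]))
E
```

```text
(no output)
```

View pics/cmp6.png

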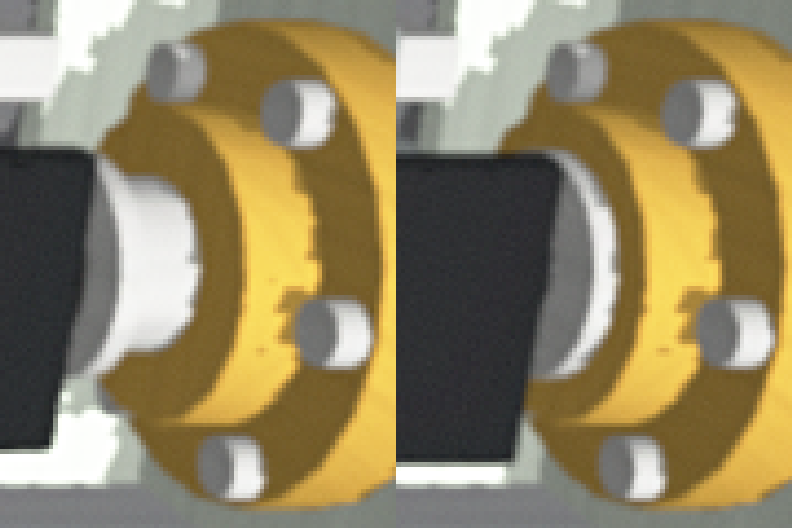

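Request:
move_arm --commands '[-0.3,0,0.9,0,-0.3,0,0.95,0,0,0,0.95,0,0,0,0.9,0,0,0,0,0]'

```text
time: 10.88
eef_pos: [0.5549, -0.0502, 0.1678]
tcp_rot: [0.429, 0.563, -0.428, 0.562]
contact_force: [0.3, 0.1, 0.6]
opening: 0.0
```

```bash
python3 - <<'E'
from h import *
st();s=ctrl.get_state()
a=ctrl.read_camera("wrist")[:,:,::-1];cv2.imwrite("pics/wrist7.png",a)
cv2.imwrite("pics/w7z.png",cv2.resize(a[120:270,250:450],None,fx=4,fy=4,interpolation=cv2.INTER_NEAREST))
E
```

```text
t 10.88 clamp [ 74.2  -0.6 167.8] zang -74.59 F -0.0 0.3 0.6
```

View pics/wrist7.png

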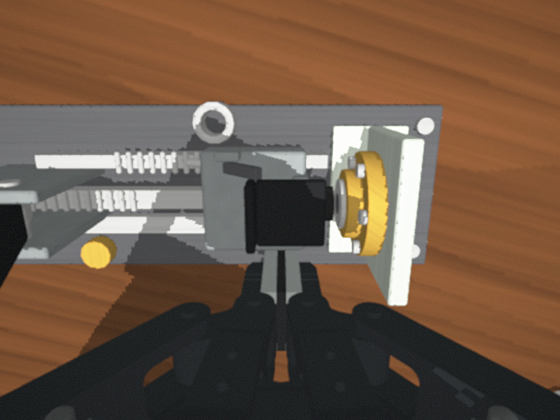

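View pics/w7z.png

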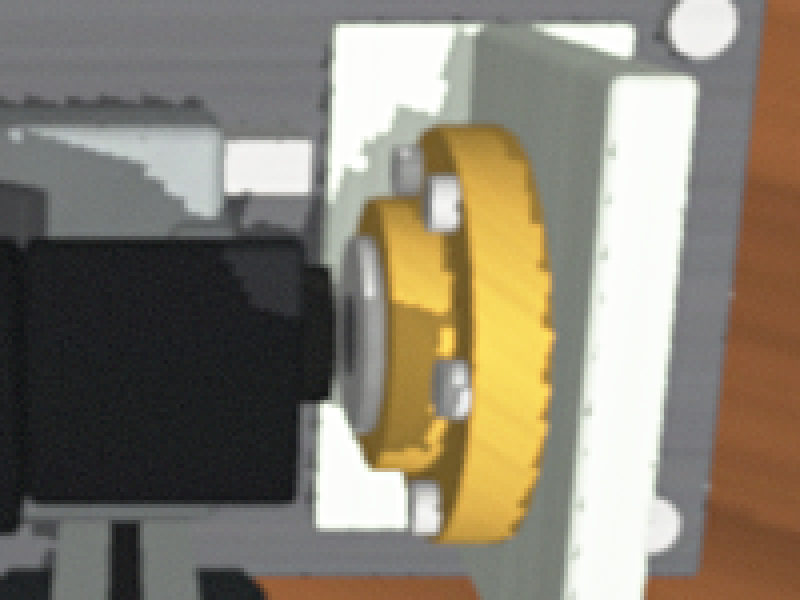

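```bash
python3 - <<'E'
from h import *
a=cv2.imread("pics/wrist7.png")
for r in [190,195,200,205,210]: print(r,[tuple(int(v) for v in a[r,c][::-1]) for c in range(330,354)])
cv2.imwrite("pics/w7zz.png",cv2.resize(a[165:245,325:385],None,fx=10,fy=7.5,interpolation=cv2.INTER_NEAREST))
E
```

```text
190 [(39, 39, 37), (34, 35, 31), (64, 67, 63), (125, 130, 122), (142, 146, 138), (123, 125, 123), (111, 111, 108), (110, 112, 108), (110, 110, 110), (112, 113, 110), (147, 148, 146), (199, 199, 196), (218, 219, 216), (187, 188, 187), (150, 152, 149), (134, 126, 113), (129, 106, 67), (175, 136, 58), (230, 181, 81), (239, 199, 88), (238, 198, 85), (238, 199, 87), (240, 202, 87), (239, 199, 85)]
195 [(28, 30, 30), (30, 33, 32), (31, 35, 32), (68, 69, 67), (98, 98, 97), (99, 100, 99), (76, 75, 77), (65, 65, 64), (87, 90, 88), (104, 105, 104), (116, 116, 115), (144, 143, 142), (161, 161, 158), (160, 160, 157), (155, 155, 152), (146, 141, 133), (129, 113, 90), (133, 106, 50), (182, 142, 60), (208, 161, 70), (217, 169, 70), (234, 190, 82), (242, 202, 86), (242, 201, 88)]
200 [(32, 34, 33), (28, 30, 30), (26, 27, 27), (46, 46, 47), (90, 89, 86), (86, 86, 86), (61, 62, 66), (55, 55, 57), (73, 73, 74), (99, 97, 96), (114, 114, 113), (138, 139, 136), (156, 156, 154), (162, 162, 161), (159, 160, 156), (153, 149, 141), (131, 118, 96), (124, 100, 53), (148, 117, 49), (167, 133, 58), (171, 136, 61), (171, 135, 60), (171, 136, 60), (171, 136, 60)]
205 [(29, 28, 30), (30, 32, 31), (29, 29, 29), (49, 49, 48), (88, 88, 86), (87, 87, 87), (65, 65, 66), (54, 54, 55), (76, 76, 76), (94, 95, 93), (113, 112, 111), (132, 134, 132), (153, 154, 151), (159, 161, 159), (159, 161, 157), (149, 147, 138), (128, 116, 93), (123, 98, 50), (148, 116, 48), (168, 134, 61), (170, 134, 60), (169, 133, 60), (168, 134, 60), (172, 135, 59)]
210 [(27, 30, 29), (29, 32, 32), (32, 35, 34), (60, 62, 61), (95, 95, 95), (96, 97, 95), (71, 72, 71), (61, 61, 62), (86, 86, 85), (105, 104, 103), (113, 113, 112), (136, 137, 134), (153, 155, 152), (158, 158, 156), (157, 158, 156), (148, 146, 138), (129, 115, 93), (128, 102, 54), (150, 118, 51), (167, 133, 61), (166, 132, 55), (170, 135, 59), (168, 132, 57), (168, 134, 62)]
```

View pics/w7zz.png

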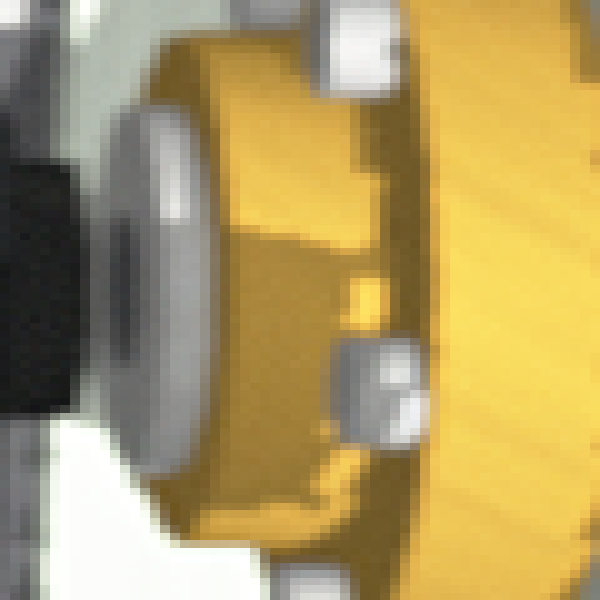

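```bash
python3 - <<'E'
from h import *
s=ctrl.get_state()
for u,v,z in [(443,106,.012),(427,263,.012),(256.5,180,.075),(325,180,.075),(324,245,.075),(256,245,.075),(246,248,.087),(246,181,.087),(202,250,.05),(202,152,.05)]: print((u,v,z),wz(s,u,v,z).round(1))
E
```

```text
(443, 106, 0.012) [193.9  62.6  12. ]
(427, 263, 0.012) [196.2 -64.8  12. ]
(256.5, 180, 0.075) [58.8 20.7 75. ]
(325, 180, 0.075) [100.6  20.7  75. ]
(324, 245, 0.075) [101.4 -22.1  75. ]
(256, 245, 0.075) [ 57.7 -22.1  75. ]
(246, 248, 0.087) [ 52.4 -19.1  87. ]
(246, 181, 0.087) [53.5 22.8 87. ]
(202, 250, 0.05) [ 17.  -36.6  50. ]
(202, 152, 0.05) [21.2 34.  50. ]
```

Request:
move_arm --commands '[0.7,0,0,0,0.7,0,0,0,0.7,0,0,0,0.6,0,0,0,0,0,0,0]'

```text
time: 11.55
eef_pos: [0.5533, -0.0489, 0.0982]
tcp_rot: [0.427, 0.564, -0.429, 0.562]
contact_force: [-0.8, -0.0, -0.2]
opening: -0.004
```

```bash
python3 - <<'E'
from h import *
st();a=ctrl.read_camera("scene")[:,:,::-1];cv2.imwrite("pics/scene8.png",cv2.resize(a[140:280,205:350],None,fx=4,fy=4,interpolation=cv2.INTER_CUBIC))
a=ctrl.read_camera("wrist")[:,:,::-1];cv2.imwrite("pics/wrist8.png",a)
E
```

```text
t 11.55 clamp [72.5 -1.7 98.2] zang -74.5 F -0.2 -0.8 -0.2
```

View pics/scene8.png

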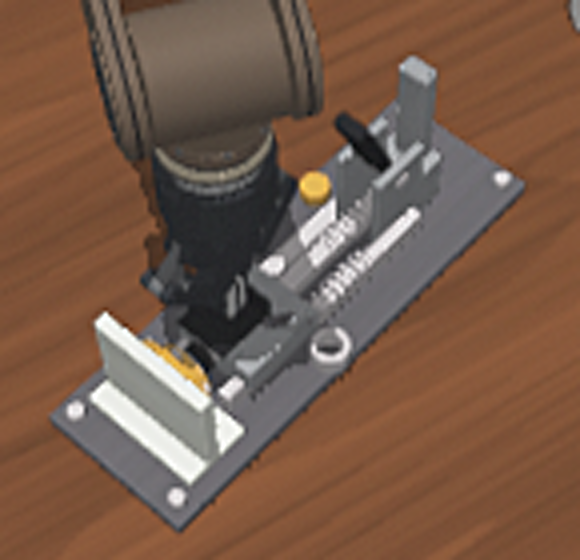

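View pics/wrist8.png

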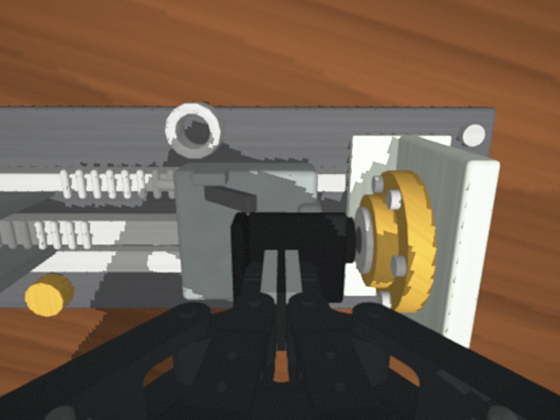

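The closed fingertips (262–300, 250) stand over the black tread (247–347), ahead of its lip (about col 240); the flange is flush on the hub at (365,240).

Request:
move_arm --commands '[0.2,0,0,0,0.15,0,0,0,0,0,0,0]'

```text
time: 12.02
eef_pos: [0.5544, -0.0493, 0.0914]
tcp_rot: [0.428, 0.563, -0.428, 0.563]
contact_force: [0.5, 0.9, 0.9]
opening: -0.004
```

```bash
python3 -c "
from h import *
st()"
```

```text
t 12.03 clamp [73.2 -0.8 91.4] zang -74.51 F -0.7 0.7 0.9
```

Request:
move_arm --commands '[0.12,0,0,0,0,0,0,0]'

```text
time: 12.28
eef_pos: [0.5551, -0.0497, 0.0892]
tcp_rot: [0.428, 0.562, -0.428, 0.563]
contact_force: [-0.5, -0.8, 2.3]
opening: -0.002
```

```bash
python3 -c "
from h import *
st()"
```

```text
t 12.28 clamp [73.8 -0.2 89.2] zang -74.5 F 0.6 -0.6 2.3
```

Request:
move_arm --commands '[0.12,0,0,0,0,0,0,0]'

```text
time: 12.52
eef_pos: [0.5554, -0.05, 0.0863]
tcp_rot: [0.428, 0.562, -0.428, 0.564]
contact_force: [0.6, -2.1, 2.2]
opening: 0.001
```

```bash
python3 -c "
from h import *
st()"
```

```text
t 12.53 clamp [74.1  0.  86.3] zang -74.52 F 2.2 0.0 2.2
```

Request:
move_arm --commands '[0.12,0,0,0,0,0,0,0]'

```text
time: 12.78
eef_pos: [0.5555, -0.0495, 0.0833]
tcp_rot: [0.429, 0.562, -0.428, 0.563]
contact_force: [1.7, -1.3, 3.8]
opening: -0.003
```

```bash
python3 -c "
from h import *
st()"
```

```text
t 12.78 clamp [73.6  0.2 83.3] zang -74.52 F 1.7 1.3 3.8
```

Request:
move_arm --commands '[0.12,0,0,0,0,0,0,0]'

```text
time: 13.02
eef_pos: [0.5557, -0.0496, 0.0818]
tcp_rot: [0.428, 0.562, -0.428, 0.563]
contact_force: [-2.1, -1.5, 11.6]
opening: -0.0
```

```bash
python3 -c "
from h import *
st()"
```

```text
t 13.03 clamp [73.8  0.4 81.8] zang -74.49 F 0.9 -2.5 11.6
```

Request:
move_arm --commands '[0.06,0,0,0,0,0,0,0]'

```text
time: 13.28
eef_pos: [0.5558, -0.0497, 0.0815]
tcp_rot: [0.428, 0.562, -0.428, 0.563]
contact_force: [-5.0, -1.6, 17.3]
opening: -0.001
```

```bash
python3 -c "
from h import *
st()"
```

```text
t 13.28 clamp [73.9  0.5 81.5] zang -74.47 F 0.2 -5.3 17.3
```

Request:
move_arm --commands '[0,0,-0.15,0,0,0,-0.15,0,0,0,-0.15,0,0,0,-0.15,0,0,0,-0.15,0,0,0,0,0]'

```text
time: 14.02
eef_pos: [0.5509, -0.0317, 0.0815]
tcp_rot: [0.428, 0.562, -0.428, 0.564]
contact_force: [-3.8, -1.3, 16.1]
opening: -0.001
```

```bash
python3 - <<'E'
from h import *
st()
a=ctrl.read_camera("wrist")[:,:,::-1];cv2.imwrite("pics/wrist9.png",a)
E
```

```text
t 14.03 clamp [55.3  0.5 81.5] zang -74.46 F 0.2 -4.0 16.1
```

View pics/wrist9.png

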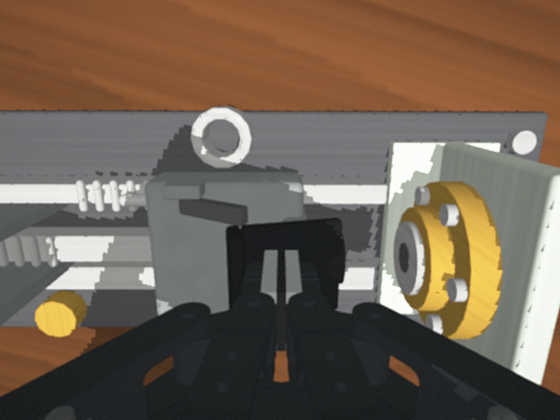

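The jaw is sliding back with the finger, and the bush at (405,255) stays seated in the hub. I'll keep going.

Request:
move_arm --commands '[0,0,-0.15,0,0,0,-0.15,0,0,0,-0.15,0,0,0,-0.15,0,0,0,-0.15,0,0,0,0,0]'

```text
time: 14.82
eef_pos: [0.5459, -0.0135, 0.0815]
tcp_rot: [0.428, 0.562, -0.428, 0.564]
contact_force: [-4.5, -1.1, 16.3]
opening: 0.006
```

```bash
python3 -c "
from h import *
st()"
```

```text
t 14.82 clamp [36.4  0.6 81.5] zang -74.46 F -0.1 -4.7 16.3
```

Request:
move_arm --commands '[0,0,-0.1,0,0,0,-0.1,0,0,0,-0.1,0,0,0,0,0]'

```text
time: 15.32
eef_pos: [0.5451, -0.0105, 0.0822]
tcp_rot: [0.425, 0.56, -0.429, 0.567]
contact_force: [-4.7, -15.2, 16.0]
opening: 0.002
```

```bash
python3 -c "
from h import *
st()"
```

```text
t 15.32 clamp [33.3  0.7 82.2] zang -74.3 F 13.4 -8.5 16.0
```

Request:
move_arm --commands '[0,0,-0.1,0,0,0,-0.1,0,0,0,0,0]'

```text
time: 15.7
eef_pos: [0.5448, -0.0087, 0.0836]
tcp_rot: [0.423, 0.559, -0.43, 0.569]
contact_force: [-5.6, -23.7, 20.4]
opening: 0.003
```

```bash
python3 - <<'E'
from h import *
st()
a=ctrl.read_camera("wrist")[:,:,::-1];cv2.imwrite("pics/wrist10.png",a)
E
```

```text
t 15.7 clamp [31.5  0.8 83.6] zang -74.18 F 21.3 -11.7 20.4
```

View pics/wrist10.png

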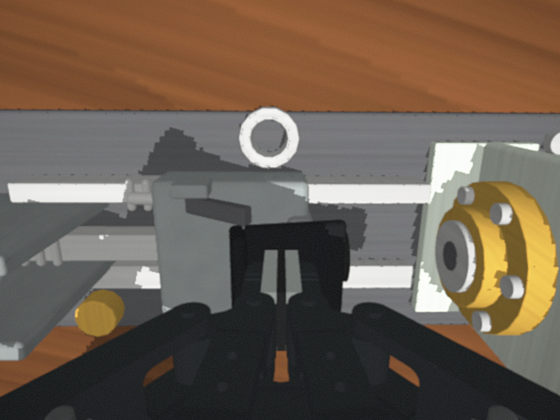

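Request:
move_arm --commands '[0,0,0.15,0,0,0,0,0]'

```text
time: 16.0
eef_pos: [0.5451, -0.0102, 0.0824]
tcp_rot: [0.425, 0.56, -0.429, 0.567]
contact_force: [-4.5, -16.7, 17.6]
opening: -0.002
```

```bash
python3 - <<'E'
from h import *
st();s=ctrl.get_state()
a=ctrl.read_camera("wrist")[:,:,::-1];cv2.imwrite("pics/wrist11.png",a)
a=ctrl.read_camera("scene")[:,:,::-1];cv2.imwrite("pics/scene11.png",cv2.resize(a[140:280,205:350],None,fx=4,fy=4,interpolation=cv2.INTER_CUBIC))
print(wz(s,154,250,.05),wz(s,154,180,.05),wz(s,440,143,.012),wz(s,440,143,.016))
E
```

```text
t 16.0 clamp [33.   0.7 82.4] zang -74.33 F 14.9 -8.8 17.6
[-25.64842078   2.16920623  50.        ] [-22.61379853  35.69323965  50.        ] [119.51322027  47.71206109  12.        ] [117.74547628  48.20114297  16.        ]
```

View pics/wrist11.png

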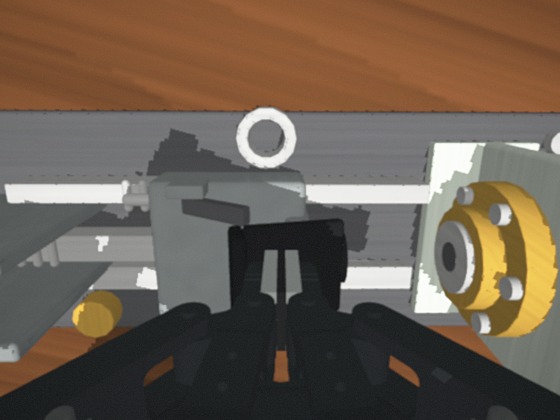

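View pics/scene11.png

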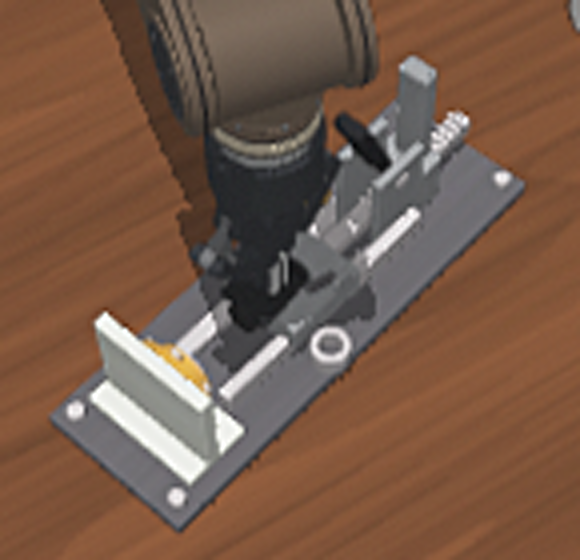

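Request:
move_arm --commands '[0,0,0.08,0,-0.2,0,0,0,-0.3,0,0,0,-0.5,0,0,0,-0.9,0,0,0,-0.9,0,0,0,-0.9,0,0,0,0,0,0,0]'

```text
time: 17.1
eef_pos: [0.5435, -0.0063, 0.1723]
tcp_rot: [0.428, 0.562, -0.427, 0.564]
contact_force: [0.1, -0.2, 0.2]
opening: 0.0
```

```bash
python3 - <<'E'
from h import *
st();s=ctrl.get_state()
a=ctrl.read_camera("wrist")[:,:,::-1];cv2.imwrite("pics/wrist12.png",a)
a=ctrl.read_camera("scene")[:,:,::-1];cv2.imwrite("pics/scene12.png",cv2.resize(a[140:280,205:350],None,fx=4,fy=4,interpolation=cv2.INTER_CUBIC))
E
```

```text
t 17.1 clamp [ 28.8   0.3 172.3] zang -74.47 F 0.2 0.1 0.2
```

View pics/wrist12.png

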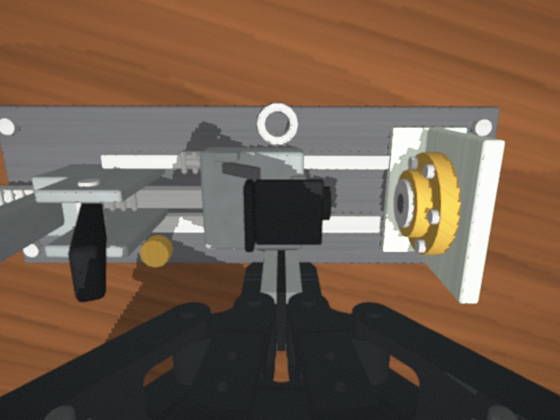

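View pics/scene12.png

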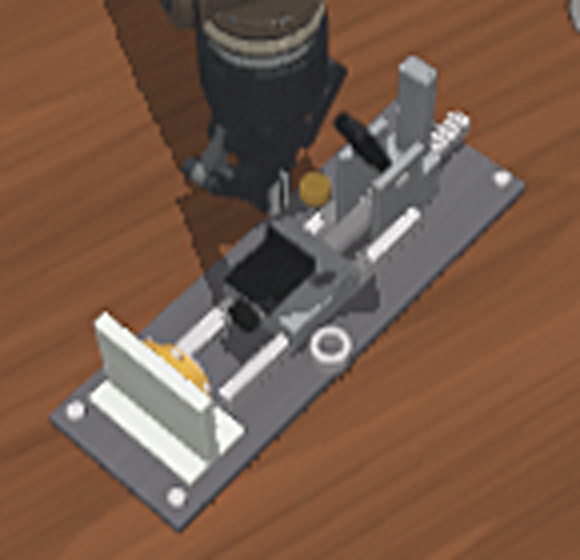

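```bash
python3 - <<'E'
from h import *
s=ctrl.get_state()
for u,v,z in [(498,106,.012),(482,262,.012),(256.5,181,.075),(323,180,.075),(322,244,.075),(256,245,.075),(246,181,.087),(203,248,.05),(203,152,.05),(278,123,.03)]: print((u,v,z),wz(s,u,v,z).round(1))
for n,u,v in [("scene",205+270/4,140+268/4)]:print(toclamp(onz(n,u,v,.075)))
a=ctrl.read_camera("side")[:,:,::-1];cv2.imwrite("pics/side12.png",cv2.resize(a[150:310,220:340],None,fx=3.7,fy=3.7,interpolation=cv2.INTER_CUBIC))
E
```

```text
(498, 106, 0.012) [190.7  62.2  12. ]
(482, 262, 0.012) [198.5 -65.2  12. ]
(256.5, 181, 0.075) [13.5 19.  75. ]
(323, 180, 0.075) [54.6 19.7 75. ]
(322, 244, 0.075) [ 55.4 -22.8  75. ]
(256, 245, 0.075) [ 12.5 -23.6  75. ]
(246, 181, 0.087) [ 8.2 21.8 87. ]
(203, 248, 0.05) [-27.7 -36.5  50. ]
(203, 152, 0.05) [-23.7  33.1  50. ]
(278, 123, 0.03) [26.5 50.8 30. ]
[28.82374264 -2.30458244 75.        ]
```

View pics/side12.png

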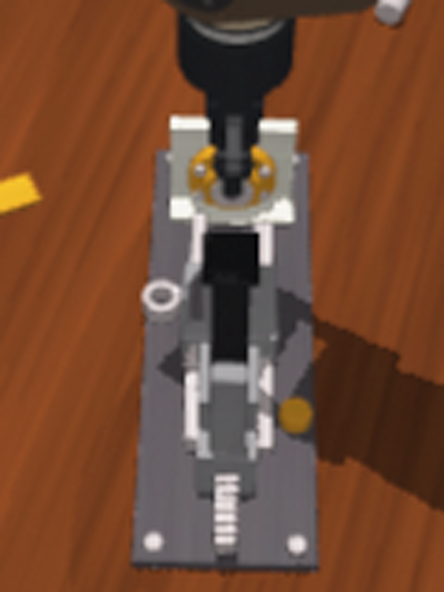

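```bash
python3 - <<'E'
from h import *
a=cv2.imread("pics/wrist12.png");cv2.imwrite("pics/w12z.png",cv2.resize(a[150:260,375:475],None,fx=5.4,fy=5.4,interpolation=cv2.INTER_NEAREST))
E
```

```text
(no output)
```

View pics/w12z.png

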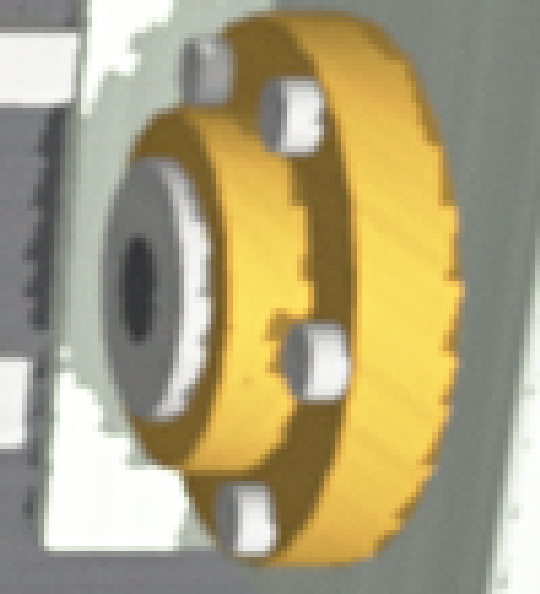

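The bush flange lies flush on the hub, with only its 3 mm rim visible at about (185–210, 290) in the zoom. The jaw is back, and the trigger and lever are free.

```bash
python3 -c "
from h import *
st();print(ctrl.sign_off())"
```

```text
t 17.25 clamp [ 28.3  -1.4 169.1] zang -74.48 F 0.4 -0.0 -0.6
the job is handed in; nothing more can be done
None
```

I pressed the bush home, slid the jaw back and handed the job in at about 17 s of the 58 s allowed. `sign_off` gave no verdict, so what follows rests on my own checks.

- **Pressing:** I used two trigger pulls. The second moved the bush at about 7–10 N on the fingers. The force then rose to 13.6 N near the end of the stroke, where I stopped. By force alone this was ambiguous: some of the rise could come from the finger's contact point shifting on the trigger bar.
- **Bush home:** I settled that from the wrist pictures, and did not confirm it with a third pull. The flange lies flush on the hub with only its 3 mm rim showing. I put any gap at under about 0.5 mm, against the 1.5 mm allowed. It still looked flush after the jaw was withdrawn.
- **Release and slide back:** I pressed the lever fully down, with at most about 20 N on it. Keeping it pressed, I slid the jaw back about 41–45 mm, until it met a firm stop at about 21 N along the slide.
- **Jaw position:** The last pictures put the jaw within about 3 mm of fully back. The two views disagreed slightly, the wrist camera reading about +0.5 mm and the scene camera about -2 mm. The firm stop agrees with it being at the rear.
- **End state:** The trigger is at rest, the fingers are clear with about 0 N on the tool, and the spare bush and nut look unmoved. I did not recheck the other things on the bench, but the arm never went near them.

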